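# Stack the vial trays on the stacking base

### The job

Stack the vial trays squarely on the steel stacking base: the deep tray of large vials at the bottom, on it the full tray of small vials, then the part-filled tray of small vials, and last the cover, one after another, each with its feet fully home inside the rim of the one below. Carry everything level, set it down rather than drop it, and leave the two stray vials and the label roll where they are.

Things in the scene. Friction and masses are not known exactly. Their poses are not given: they have to be found in the camera images.
- tray_large: Deep tray with 8 large vials (24 mm, 2 rows of 4) fixed in it. Grey, 124 (its x) x 60 mm (y), same either way round, 62 mm high, walls 3 mm, caps 8 mm below the rim. 4 tapered corner feet, 6 mm high, drop inside the rim below (play 2.5 mm, self-centring within 4). Origin: middle, at the feet's tips, z up. Seated: origin 14 mm above the base's origin. 0.26 kg; grip across the 60 mm width.
- tray_full: Tray full of small vials (16 mm, 3 rows of 6) fixed in it. Grey, 124 (its x) x 60 mm (y), same either way round, 52 mm high, walls 3 mm, caps 8 mm below the rim. 4 tapered corner feet, 6 mm high, drop inside the rim below (play 2.5 mm, self-centring within 4). Origin: middle, at the feet's tips, z up. Seated: origin 56 mm above tray_large's. 0.21 kg; grip across the 60 mm width.
- tray_part: Same tray part-filled: 7 small vials at its -x end, 11 dark empty sockets. Grey, 124 (its x) x 60 mm (y), same either way round, 52 mm high, walls 3 mm, caps 8 mm below the rim. 4 tapered corner feet, 6 mm high, drop inside the rim below (play 2.5 mm, self-centring within 4). Origin: middle, at the feet's tips, z up. Seated: origin 46 mm above tray_full's. 0.14 kg; grip across the 60 mm width.
- cover: Cover: flat plate, 6 to 10 mm above its origin; grip rib 60 mm long (x), 14 mm thick (y), top at 33 mm. Grey, 124 (its x) x 60 mm (y), same either way round, 4 tapered corner feet, 6 mm high, drop inside the rim below (play 2.5 mm, self-centring within 4). Origin: middle, at the feet's tips, z up. Seated: origin 46 mm above tray_part's. 0.08 kg; grip across the rib, tips above the plate.
- base: Stacking base, steel, fixed, to the robot's left or right (an open carton stands on the other side): plate 150 (x) x 86 mm (y), top at 8 mm, with an upright rim 124 x 60 mm outside, 3 mm thick, top at 20 mm, into which a tray's feet fit. Origin: middle of the underside, on the table; z up.
- vial_a: Stray large glass vial standing loose on the bench among the trays, 24 mm across, 45 mm high; leave it. Origin: middle of its foot.
- vial_b: Another stray large vial standing loose nearer the robot, 24 mm across, 45 mm high; leave it. Origin: middle of its foot.
- label_roll: Roll of blank white labels, loose, standing on its flat side: 72 mm across, 50 mm high; leave it. Origin: middle of its underside.
Not all that is in view belongs to the job. Leave any blue look-alike of the tray_large alone.

How it is judged:
On the way, in this order (a step that is already met when the one before it is completed fails the run):
1. the large-vial tray sits home on the stacking base, released (z of tray_large in the frame of base between 0.011 and 0.017 m and x of tray_large in the frame of base between -0.005 and 0.005 m and y of tray_large in the frame of base between -0.005 and 0.005 m and angle between the x axis of tray_large and the x axis of base, either way round below 0.08 rad and angle between tray_large's own z axis and vertical below 0.06 rad and contact force between the fingers and tray_large below 0.1 N), for 0.2 s.
2. the full small-vial tray sits home on the large-vial tray, released (z of tray_large in the frame of base between 0.011 and 0.017 m and x of tray_large in the frame of base between -0.005 and 0.005 m and y of tray_large in the frame of base between -0.005 and 0.005 m and angle between the x axis of tray_large and the x axis of base, either way round below 0.08 rad and angle between each of tray_large, tray_full's own z axis and vertical below 0.06 rad and z of tray_full in the frame of tray_large between 0.053 and 0.059 m and x of tray_full in the frame of tray_large between -0.005 and 0.005 m and y of tray_full in the frame of tray_large between -0.005 and 0.005 m and angle between the x axis of tray_full and the x axis of tray_large, either way round below 0.08 rad and contact force between the fingers and tray_full below 0.1 N), for 0.2 s.
3. the part-filled tray sits home on the full tray, released (z of tray_large in the frame of base between 0.011 and 0.017 m and x of tray_large in the frame of base between -0.005 and 0.005 m and y of tray_large in the frame of base between -0.005 and 0.005 m and angle between the x axis of tray_large and the x axis of base, either way round below 0.08 rad and angle between each of tray_large, tray_full, tray_part's own z axis and vertical below 0.06 rad and z of tray_full in the frame of tray_large between 0.053 and 0.059 m and x of tray_full in the frame of tray_large between -0.005 and 0.005 m and y of tray_full in the frame of tray_large between -0.005 and 0.005 m and angle between the x axis of tray_full and the x axis of tray_large, either way round below 0.08 rad and z of tray_part in the frame of tray_full between 0.043 and 0.049 m and x of tray_part in the frame of tray_full between -0.005 and 0.005 m and y of tray_part in the frame of tray_full between -0.005 and 0.005 m and angle between the x axis of tray_part and the x axis of tray_full, either way round below 0.08 rad and contact force between the fingers and tray_part below 0.1 N), for 0.2 s.
At the end, for the whole second after the job is handed in: On the base, bottom to top: large-vial tray, full tray, part-filled tray, cover; each within 3 mm of fully seated height, 5 mm sideways along each axis and 0.08 rad of the one below (either way round), tilted under 0.06 rad; released, at rest (all of step 3 and contact force between the fingers and tray_large below 0.1 N and contact force between the fingers and tray_full below 0.1 N and z of cover in the frame of tray_part between 0.043 and 0.049 m and x of cover in the frame of tray_part between -0.005 and 0.005 m and y of cover in the frame of tray_part between -0.005 and 0.005 m and angle between the x axis of cover and the x axis of tray_part, either way round below 0.08 rad and angle between cover's own z axis and vertical below 0.06 rad and contact force between the fingers and cover below 0.1 N and linear speed of each of tray_large, tray_full, tray_part, cover below 0.02 m/s and angular speed of each of tray_large, tray_full, tray_part, cover below 0.2 rad/s); the robot touches nothing.
It fails at once if a tray or the cover is tipped by more than about 25 degrees (angle between any of tray_large, tray_full, tray_part, cover's own z axis and vertical above 0.45 rad).
It fails at once if a tray or the cover is dropped (falls freely by more than about 25 mm) ((linear speed of tray_large above 0.7 m/s and contact force between the fingers and tray_large below 0.05 N) or (linear speed of tray_full above 0.7 m/s and contact force between the fingers and tray_full below 0.05 N) or (linear speed of tray_part above 0.7 m/s and contact force between the fingers and tray_part below 0.05 N) or (linear speed of cover above 0.7 m/s and contact force between the fingers and cover below 0.05 N)).
It fails at once if a stray vial or the label roll is moved by more than 20 mm or knocked over (distance of any of vial_a, vial_b, label_roll from where it was at the start of the episode above 0.02 m or angle between any of vial_a, vial_b, label_roll's own z axis and vertical above 0.4 rad).
It also fails if it takes over 122 s, if anything falls off the work surface, if the arm or the gripper's body presses on something with over 40 N, if the wrist force passes 120 N, or if a joint passes its speed limit or range.

### The arm

A 6-joint arm with a two-finger parallel gripper is mounted at the origin on the work surface. World frame = base frame: x ahead of the robot, y to its left, z up, the work surface at z = 0. Lengths are in m, angles in rad, forces in N, time in s.
With the tool pointing down it reaches from about 0.375 to 0.975 m from the base axis. Payload 3.8 kg.
Tool frame: the origin (TCP) lies midway between the tips of the shut fingers; the grasp point (between the pads) lies pinch_z behind it (pinch_z is the distance from the TCP to the grasp point, in m); z points along the fingers, y is the line along which they close (so a half turn about z gives the same grasp; the last joint's range is limited). The gripper opens to 85 mm and grips with 20 to 120 N. Pads are 22 mm wide; open, the fingers measure 114 mm over their backs; the gripper's body (76 mm by 85 mm) begins 54 mm behind the grasp point. The pads swing forward as they close: fully open they stand 13 mm farther back than shut.
Start: joints at [1.262, 0.264, 1.604, -0, 1.274, -0.037], TCP at [0.181, 0.65, 0.231] pointing down, gripper open.
Joint ranges: [-2.63, 2.63], [-0.94, 2.18], [0.31, 2.57], [-1.31, 4.45], [0, 2.66], [-2.55, 2.55]. Speed limits (rad/s): [2.57, 2.57, 3.14, 3.14, 3.14, 3.14].

### API

Orientations are given as a 3x3 rotation matrix whose columns are the frame's x, y, z axes.
In Python, from station import read_state, get_image, get_calibration, sign_off, boxes_of, trace, place_of, pinch_z gives the robot as it stands. The module is installed in compiled form; this text tells all that it offers.
- The arm moves only by the tool move_arm, never from a script. Its argument "steps" is text: rows parted by semicolons, each of 7 numbers parted by spaces: the shift along the tool's x, y, z in units of 40 mm (1.0 is 40 mm), then the turn, a rotation vector about the tool's x, y, z in units of 6 degrees (1.0 is 6 degrees), then the finger opening in mm, from 0 to 85.4. In form: x y z wx wy wz fingers; .... A call has exactly 10 rows; each row shifts and turns the commanded pose from where the row before left it, along the tool's axes as they then stand; what a row does not reach is not made up. A row lasts 1/12 s, in which the tool goes at most 41.7 mm and 7.16 degrees, less where a joint would pass 70% of its speed; a pose out of reach is approached as far as the arm can. A call is refused whole if a number of a shift passes 1 or a number of a turn 1, either way. A call with a gripper value outside its range is refused whole. The fingers move at their own pace and stop on an object; "squeeze" is the grip in N (left out, the last holds). Time passes only in rows, so rows that do not move let the fingers close, or fill a call up. It gives the time, the measured TCP pose, the force, the opening and the grip force at its end, in the units of the state.
- read_state(): the state, without advancing time (a new reading comes with each control period).
- get_image(name): name is "scene" or "top"; returns the picture (480x640x3 uint8, red, green, blue); there is no depth.
- get_calibration(name): a dict with "fovy" (degrees; the focal length in pixels is half the picture's height over the tangent of half this angle, whatever the lens; pixels are square), "cx", "cy" (the principal point, pixels), "dist_coeffs" ([k1, k2, p1, p2, k3] as OpenCV has them; the pictures are not rectified), "R" (3x3) and "t" (3): a world point X has camera coordinates R X + t. Camera axes: x right, y down, z forward; pixel columns grow to the right and rows downward; lengths in m; the calibration is good to about 2 mm. A picture is of the moment at which its call begins. get_calibration takes no time and is no camera call.
- sign_off(): hands the job in; it is judged then, once.
Trained networks look in the newest picture that a camera, given by its name, has taken for a name from the list of things; names that differ only in an ending like _2 or _b are one class to them, and where a whole thing is asked for, a point or a joint stands for the part that bears it (a point fixed in the world has none). Each returns a list of dicts, best first, with "p" (0 to 1); they miss things now and then, are a little off and sometimes report something else, mostly with a low value. They report only what shows in the picture. A call takes as long as a camera call. They do not tell look-alikes from the thing itself.
- boxes_of(camera, label): "position" ([x, y, z] in m, in the coordinates of the camera as it stood for that picture, good to about 4 mm: the middle of the surface that is visible of it).
- trace(camera, label): "region" (480x640 bool, what is visible of it).
- place_of(camera, label): "position" ([x, y, z] in m, in the coordinates of the camera as it stood for that picture, good to about 4 mm: a listed point, or the origin of a listed thing).
The state is a dict: "time": time; "joints": joint angles; "joint_vel": joint speeds; "effort": joint torques, N m; "tool_pos": TCP position; "orientation": TCP orientation; "ft_force": force on the tool from outside, world axes, zero at the start; "torque": the same for the moment, N m; "gripper_width": opening from 0.0 (shut) to 1.0 (fully open); "finger_force": force on a finger pad.
Only numpy, scipy, OpenCV 4.12 (cv2) and the standard library are available. Lean on these libraries where they do the work, as an engineer would, in place of code of your own. Each camera call takes 0.05 s, during which the arm holds its last target. There are 200 camera calls.

## Working session

There is one attempt and no reset: what is moved stays moved. The work goes in short steps, Python scripts to look and compute and a tool call to move; the robot and the scene stay as the last step left them, time stands still between calls to the robot, and variables do not carry over. Pictures are saved under pics/ and viewed, at most 14 in all, crops included, and the job is handed in when it is done.

Besides the shell and the picture viewer there is one more tool, called after "Call:" in YAML: its name, and indented under it one key for each argument. move_arm: Moves the arm, as the interface text tells. Its arguments: {"type":"object","properties":{"steps":{"type":"string"},"squeeze":{"type":"number"}},"required":["steps"]}

```bash
mkdir -p pics
cat > h.py <<'E'
import numpy as np, cv2
from station import *
def cal(n):
    c=get_calibration(n); f=240/np.tan(np.radians(c["fovy"])/2)
    K=np.array([[f,0,c["cx"]],[0,f,c["cy"]],[0,0,1]]); return K,np.array(c["dist_coeffs"],float),np.array(c["R"]),np.array(c["t"])
def w(n,p):
    K,d,R,t=cal(n); return R.T@(np.array(p)-t)
def px(n,P):
    K,d,R,t=cal(n); return cv2.projectPoints(np.array(P,float).reshape(-1,1,3),cv2.Rodrigues(R)[0],t,K,d)[0].reshape(-1,2)
def ray(n,uv,z):
    K,d,R,t=cal(n); u=cv2.undistortPoints(np.array(uv,float).reshape(-1,1,2),K,d).reshape(-1,2)
    D=np.c_[u,np.ones(len(u))]@R; o=-R.T@t; return o+D*((z-o[2])/D[:,2])[:,None]
def snap(n,name):
    im=get_image(n); cv2.imwrite("pics/"+name+".png",im[:,:,::-1]); return im
E
cat > a.py <<'E'
from h import *
np.set_printoptions(precision=3,suppress=True)
for n in("top","scene"): snap(n,n+"0")
print(pinch_z,{n:(-(cal(n)[2].T@cal(n)[3])) for n in("top","scene")})
for l in["tray_large","tray_full","tray_part","cover","base","vial_a","label_roll"]:
  for n in("top","scene"):
    print(l,n,[(round(q["p"],2),w(n,q["position"]),px(n,w(n,q["position"])).round()[0]) for q in place_of(n,l)])
print(read_state())
E
python3 a.py
```

```text
0.0187 {'top': array([0.303, 0.001, 1.189]), 'scene': array([ 1.126, -0.07 ,  0.827])}
tray_large top [(0.9, array([0.442, 0.114, 0.001]), array([267., 262.])), (0.9, array([0.311, 0.346, 0.003]), array([170., 312.]))]
tray_large scene [(0.89, array([ 0.449,  0.115, -0.   ]), array([372., 224.])), (0.75, array([ 0.309,  0.35 , -0.002]), array([463., 169.])), (0.54, array([ 0.65 ,  0.078, -0.001]), array([372., 311.]))]
tray_full top [(0.9, array([ 0.461, -0.119, -0.002]), array([359., 256.]))]
tray_full scene [(0.57, array([ 0.458, -0.122, -0.005]), array([257., 240.]))]
tray_part top [(0.56, array([0.655, 0.081, 0.001]), array([283., 181.]))]
tray_part scene [(0.61, array([ 0.65 ,  0.08 , -0.001]), array([373., 311.]))]
cover top [(0.92, array([ 0.652, -0.085,  0.002]), array([346., 183.]))]
cover scene [(0.8, array([ 0.646, -0.091, -0.001]), array([279., 319.]))]
base top [(0.72, array([ 0.443,  0.117, -0.002]), array([266., 261.])), (0.68, array([0.53 , 0.317, 0.004]), array([188., 225.]))]
base scene [(0.74, array([ 0.525,  0.311, -0.001]), array([475., 245.]))]
vial_a top [(0.49
[... 296 characters left out ...]
2,  0.002]), array([425., 169.]))]
label_roll scene [(0.6, array([ 0.697, -0.29 ,  0.   ]), array([167., 355.])), (0.17, array([ 0.447,  0.115, -0.001]), array([372., 224.]))]
{'time': 0.8, 'joints': array([ 1.262,  0.264,  1.604,  0.   ,  1.274, -0.037]), 'joint_vel': array([ 0.001,  0.   , -0.   , -0.001, -0.001, -0.   ]), 'effort': array([ -0.   , -51.499, -36.77 ,   0.   ,   0.001,  -0.   ]), 'tool_pos': array([0.181, 0.65 , 0.231]), 'orientation': array([[-0.963,  0.268,  0.   ],
       [ 0.268,  0.963,  0.   ],
       [ 0.   ,  0.   , -1.   ]]), 'ft_force': array([ 0.243,  0.146, -0.218]), 'torque': array([0.055, 0.028, 0.044]), 'finger_force': 0.0, 'gripper_width': 0.9966857824935736}
```

View pics/top0.png

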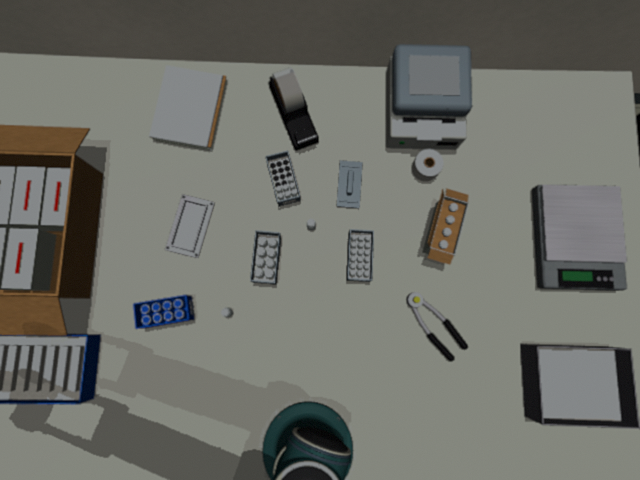

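View pics/scene0.png

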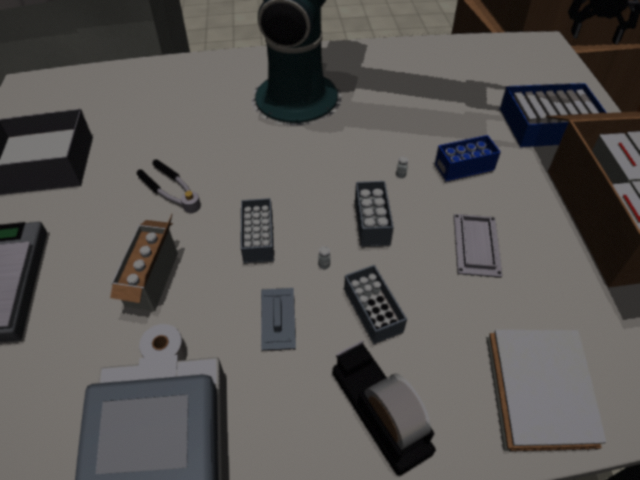

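The top view shows two tray_large candidates: a grey one at (266,258) and a blue one at (164,312). The grey one with 8 large vials fits, because the blue one is the look-alike. The 18-vial tray is at (360,256), the part-filled tray at (283,179), the cover at (349,184), and the base (plate with rim) at (190,225). The stray vials are at (311,225) and (228,312), the roll at (428,164).

I'll fit the poses from the masks and check them in one enlarged crop.

```bash
cat > fit.py <<'E'
from h import *
from scipy.optimize import minimize
def B(lx,ly,z0,z1): return [(sx*lx/2,sy*ly/2,z) for sx in(-1,1) for sy in(-1,1) for z in(z0,z1)]
M={"tray_large":[B(124,60,6,62)],"tray_full":[B(124,60,6,52)],"tray_part":[B(124,60,6,52)],
 "cover":[B(124,60,6,10),B(60,14,10,33)],"base":[B(150,86,0,8),B(124,60,8,20)]}
S=4
def poly(n,l,x,y,a,z=0):
    c,s=np.cos(a),np.sin(a); out=[]
    for b in M[l]:
        b=np.array(b)/1000; P=np.c_[x+c*b[:,0]-s*b[:,1],y+s*b[:,0]+c*b[:,1],b[:,2]+z]
        out.append(cv2.convexHull(px(n,P).astype(np.float32)))
    return out
def rend(n,l,q,z=0):
    m=np.zeros((480*S,640*S),np.uint8)
    for p in poly(n,l,*q,z): cv2.fillConvexPoly(m,np.round((p+.5)*S*16-8).astype(np.int32),1,cv2.LINE_8,4)
    return cv2.resize(m.astype(np.float32),(640,480),interpolation=cv2.INTER_AREA)
def masks(l,near,cams=("top","scene"),tol=.05):
    R={}
    for n in cams:
        best=None
        for r in trace(n,l):
            m=r["region"]
            ys,xs=np.nonzero(m); c=ray(n,[[xs.mean(),ys.mean()]],.03)[0]
            if np.hypot(*(c[:2]-near))<tol and best is None: best=m.astype(np.float32)
        R[n]=best
    return R
def fit(l,Ms,x0,z=0):
    def cost(v):
        q=(x0[0]+v[0]/100,x0[1]+v[1]/100,x0[2]+v[2]/10); s=0
        for n,m in Ms.items():
            if m is None: continue
            r=rend(n,l,q,z); s+=np.abs(r-m).sum()/m.sum()
        return s
    best=None
    r=minimize(cost,[0,0,0],method="Nelder-Mead",options=dict(initial_simplex=[[0,0,0],[1,0,0],[0,1,0],[0,0,1.5]],xatol=.01,fatol=1e-4,maxiter=150))
    return np.array([x0[0]+r.x[0]/100,x0[1]+r.x[1]/100,x0[2]+r.x[2]/10]),r.fun
E
cat > b.py <<'E'
from fit import *
np.set_printoptions(precision=4,suppress=True)
I={n:get_image(n) for n in("top","scene")}
G={"tray_large":(.445,.115,0),"tray_full":(.46,-.12,0),"tray_part":(.652,.08,.2),"cover":(.65,-.088,0),"base":(.528,.314,-.2)}
im=cv2.resize(I["top"][:,:,::-1],None,fx=4,fy=4,interpolation=cv2.INTER_CUBIC)
im2=cv2.resize(I["scene"][:,:,::-1],None,fx=4,fy=4,interpolation=cv2.INTER_CUBIC)
for l,g in G.items():
    ms=masks(l,np.array(g[:2]))
    r=[]
    for cams in(("top","scene"),("top",),("scene",)):
        k={n:ms[n] for n in cams if ms[n] is not None}
        if k: r.append(fit(l,k,g)); print(l,cams,*r[-1])
    for n,ii in(("top",im),("scene",im2)):
        for p in poly(n,l,*r[0][0]): cv2.polylines(ii,[np.round((p+.5)*4).astype(int)],True,(0,255,0),1)
cv2.imwrite("pics/c1.png",im[570:1170,620:1420]); cv2.imwrite("pics/c2.png",cv2.resize(im2[680:1430,1000:2000],(800,600)))
for n in("top","scene"): print("vial",[(round(q["p"],2),w(n,q["position"])) for q in place_of(n,"vial_b")])
E
python3 b.py
```

```text
tray_large ('top', 'scene') [ 0.4483  0.1144 -0.0653] 0.06716576218605042
tray_large ('top',) [ 0.449   0.1146 -0.0632] 0.03256602585315704
tray_large ('scene',) [ 0.4473  0.1143 -0.0649] 0.029816770926117897
tray_full ('top', 'scene') [ 0.4595 -0.1179 -0.028 ] 0.07172879576683044
tray_full ('top',) [ 0.4597 -0.1176 -0.0334] 0.028756525367498398
tray_full ('scene',) [ 0.4583 -0.1187 -0.0416] 0.035895269364118576
tray_part ('top', 'scene') [0.6521 0.0792 0.2838] 0.0983906239271164
tray_part ('top',) [0.653  0.0796 0.2815] 0.046290650963783264
tray_part ('scene',) [0.6509 0.0786 0.2796] 0.04400399327278137
cover ('top', 'scene') [ 0.6487 -0.092  -0.0591] 0.10460427403450012
cover ('top',) [ 0.6498 -0.0911 -0.0412] 0.04294336214661598
cover ('scene',) [ 0.6477 -0.0925 -0.0577] 0.034629981964826584
base ('top', 'scene') [ 0.5283  0.3136 -0.2224] 0.09267210960388184
base ('top',) [ 0.5291  0.3143 -0.2226] 0.03078680858016014
base ('scene',) [ 0.5265  0.313  -0.2287] 0.042388614267110825
vial [(0.67, array([0.3131, 0.2065, 0.0022])), (0.4, array([ 0.539 ,  0.009 , -0.0014]))]
vial [(0.59, array([0.3124, 0.2046, 0.0008])), (0.49, array([ 0.5371,  0.0056, -0.0037]))]
```

View pics/c1.png

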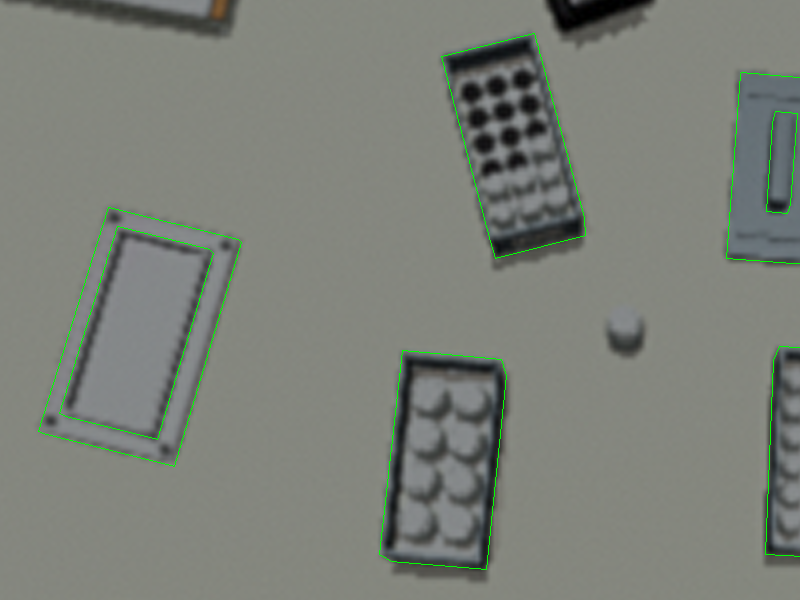

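View pics/c2.png

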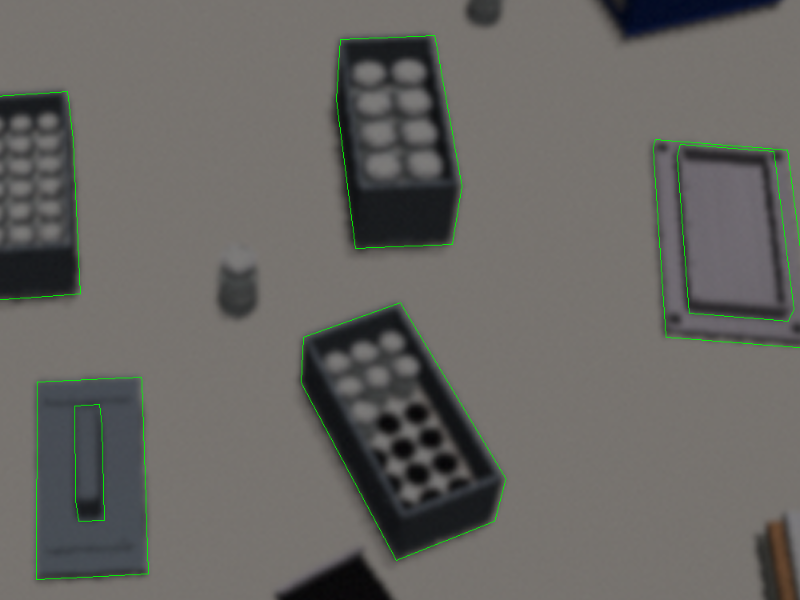

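The crops confirm the identification, and the fitted outlines lie on the objects: grey tray with 8 large caps, part tray at crop (515,145), cover rib, and base rim with 4 screw heads. Next, a move planner.

```bash
cat > go.py <<'E'
import sys
from h import *
from scipy.spatial.transform import Rotation as Ro
np.set_printoptions(precision=3,suppress=True)
x,y,z,a=map(float,sys.argv[1:5]); s=read_state()
R=np.array(s["orientation"]); c,n=np.cos(a),np.sin(a)
T=np.array([[-c,-n,0],[-n,c,0],[0,0,-1.]]).T
print("t",round(s["time"],2),"pos",s["tool_pos"],"ft",s["ft_force"],"w",round(s["gripper_width"]*85.4,1),"ff",s["finger_force"])
d=np.array([x,y,z])-s["tool_pos"]
print("turn(units)",Ro.from_matrix(R.T@T).as_rotvec()/np.radians(6)," shift after turn",T.T@d/.04," before",R.T@d/.04)
E
python3 go.py .4482 .1144 .231 -.065
```

```text
t 1.5 pos [0.181 0.65  0.231] ft [-0.698 -0.302  0.701] w 85.1 ff 0.0
turn(units) [ 0.     0.    -1.975]  shift after turn [ -7.53  -12.933   0.007]  before [-10.025 -11.112   0.007]
```

Call:
move_arm:
  steps: "0 0 -0.6 0 0 -0.8 85;0 0 -0.6 0 0 -0.8 85;0 0 -0.3 0 0 -0.375 85;-0.4 -0.7 0 0 0 0 85;-0.45 -0.78 0 0 0 0 85;-0.45 -0.78 0 0 0 0 85;-0.45 -0.78 0 0 0 0 85;-0.45 -0.78 0 0 0 0 85;-0.45 -0.78 0 0 0 0 85;-0.45 -0.78 0 0 0 0 85"
  squeeze: 50

```text
time: 2.33
tool_pos: [0.2914, 0.4258, 0.2914]
orientation: [[-0.998, 0.064, 0.0], [0.064, 0.998, 0.0], [-0.0, 0.0, -1.0]]
ft_force: [0.4, 1.0, 0.9]
gripper_width: 0.994
finger_force: 0.0
```

Call:
move_arm:
  steps: "-0.45 -0.78 0 0 0 0 85;-0.45 -0.78 0 0 0 0 85;-0.45 -0.78 0 0 0 0 85;-0.45 -0.78 0.2 0 0 0 85;-0.45 -0.78 0.3 0 0 0 85;-0.45 -0.78 0.4 0 0 0 85;-0.45 -0.78 0.4 0 0 0 85;-0.45 -0.78 0.4 0 0 0 85;-0.2 -0.3 0.3 0 0 0 85;0 0 0 0 0 0 85"

```text
time: 3.17
tool_pos: [0.4251, 0.1532, 0.2086]
orientation: [[-0.998, 0.069, -0.004], [0.069, 0.998, -0.002], [0.004, -0.003, -1.0]]
ft_force: [-1.5, -0.5, -0.7]
gripper_width: 0.995
finger_force: 0.0
```

```bash
python3 go.py .4482 .1144 .019 -.065
```

```text
t 3.17 pos [0.425 0.153 0.209] ft [-1.471 -0.491 -0.665] w 84.9 ff 0.0
turn(units) [-0.025 -0.036 -0.041]  shift after turn [-0.64  -0.931  4.739]  before [-0.662 -0.916  4.739]
```

Call:
move_arm:
  steps: "-0.22 -0.31 0.3 0 0 0 85;-0.22 -0.31 0.4 0 0 0 85;-0.2 -0.31 0.5 0 0 0 85;0 0 0.5 0 0 0 85;0 0 0.4 0 0 0 85;0 0 0.3 0 0 0 85;0 0 0.1 0 0 0 85;0 0 0 0 0 0 85;0 0 0 0 0 0 85;0 0 0 0 0 0 85"

```text
time: 4.0
tool_pos: [0.4498, 0.1184, 0.1126]
orientation: [[-0.998, 0.064, 0.002], [0.064, 0.998, 0.001], [-0.002, 0.001, -1.0]]
ft_force: [-0.0, -0.3, -0.3]
gripper_width: 0.994
finger_force: 0.0
```

```bash
python3 go.py .4482 .1144 .019 -.065
python3 - <<'E'
from h import *
im=snap("scene","s1"); cv2.imwrite("pics/s1c.png",cv2.resize(im[120:300,260:500,::-1],(800,600),interpolation=cv2.INTER_CUBIC))
E
```

```text
t 4.0 pos [0.45  0.118 0.113] ft [-0.028 -0.329 -0.267] w 84.9 ff 0.0
turn(units) [0.007 0.021 0.006]  shift after turn [ 0.032 -0.101  2.341]  before [ 0.038 -0.103  2.341]
```

View pics/s1c.png

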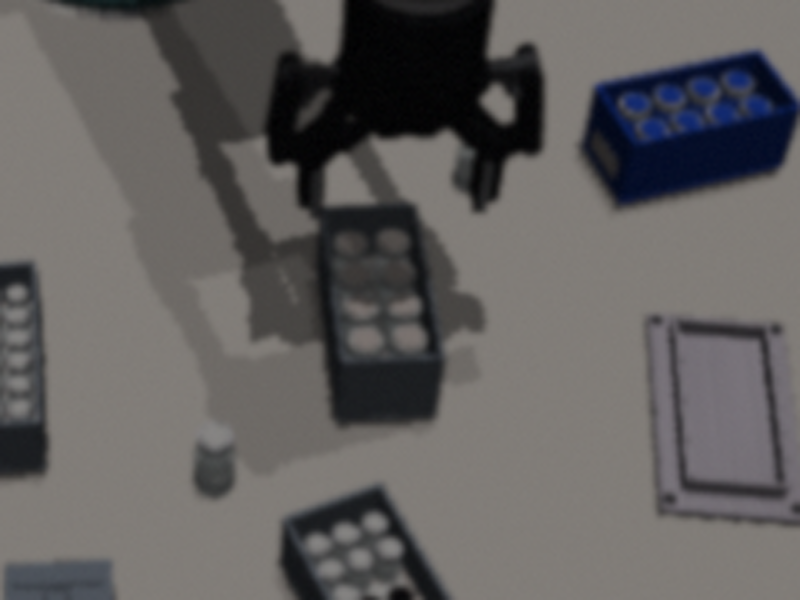

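The gripper straddles the grey tray (rim back edge at crop (370,210)). I'll lower and close.

Call:
move_arm:
  steps: "0.03 -0.1 0.2 0 0 0 85;0 0 0.3 0 0 0 85;0 0 0.35 0 0 0 85;0 0 0.35 0 0 0 85;0 0 0.35 0 0 0 85;0 0 0.35 0 0 0 85;0 0 0.3 0 0 0 85;0 0 0.14 0 0 0 85;0 0 0 0 0 0 85;0 0 0 0 0 0 85"

```text
time: 4.88
tool_pos: [0.4473, 0.1137, 0.0177]
orientation: [[-0.998, 0.065, -0.0], [0.065, 0.998, -0.0], [0.0, -0.0, -1.0]]
ft_force: [-0.5, -1.1, -0.6]
gripper_width: 0.993
finger_force: 0.0
```

```bash
python3 go.py .4482 .1144 .019 -.065
```

```text
t 4.88 pos [0.447 0.114 0.018] ft [-0.465 -1.068 -0.633] w 84.8 ff 0.0
turn(units) [-0.001 -0.002 -0.001]  shift after turn [-0.021  0.019 -0.032]  before [-0.021  0.019 -0.032]
```

Call:
move_arm:
  steps: "0 0 0 0 0 0 75;0 0 0 0 0 0 70;0 0 0 0 0 0 65;0 0 0 0 0 0 60;0 0 0 0 0 0 55;0 0 0 0 0 0 50;0 0 0 0 0 0 50;0 0 0 0 0 0 50;0 0 0 0 0 0 50;0 0 0 0 0 0 50"

```text
time: 5.72
tool_pos: [0.4482, 0.1142, 0.0186]
orientation: [[-0.998, 0.065, 0.001], [0.065, 0.998, 0.001], [-0.001, 0.001, -1.0]]
ft_force: [-0.9, 1.6, 6.7]
gripper_width: 0.695
finger_force: 52.8
```

```bash
python3 go.py .4482 .1144 .019 -.065
```

```text
t 5.72 pos [0.448 0.114 0.019] ft [-0.864  1.564  6.726] w 59.4 ff 52.791661620140076
turn(units) [ 0.007  0.014 -0.   ]  shift after turn [-0.     0.005 -0.01 ]  before [-0.     0.005 -0.01 ]
```

Call:
move_arm:
  steps: "0 0 -0.1 0 0 0 50;0 0 -0.2 0 0 0 50;0 0 -0.3 0 0 0 50;0 0 -0.35 0 0 0 50;0 0 -0.35 0 0 0 50;0 0 -0.35 0 0 0 50;0 0 -0.3 0 0 0 50;0 0 -0.2 0 0 0 50;0 0 -0.1 0 0 0 50;0 0 0 0 0 0 50"

```text
time: 6.55
tool_pos: [0.4477, 0.1138, 0.1085]
orientation: [[-0.998, 0.065, 0.001], [0.065, 0.998, 0.0], [-0.001, 0.0, -1.0]]
ft_force: [0.1, 0.5, -3.0]
gripper_width: 0.696
finger_force: 54.7
```

```bash
python3 go.py .5283 .3136 .105 -.2235
```

```text
t 6.55 pos [0.448 0.114 0.108] ft [ 0.086  0.548 -3.013] w 59.4 ff 54.716171622276306
turn(units) [0.003 0.013 1.514]  shift after turn [-0.857  5.317  0.086]  before [-1.685  5.115  0.09 ]
```

Call:
move_arm:
  steps: "0 0 0 0 0 0.2 50;0 0 0 0 0 0.4 50;0 0 0 0 0 0.5 50;0 0 0 0 0 0.4 50;-0.04 0.2 0 0 0 0 50;-0.06 0.4 0 0 0 0 50;-0.08 0.5 0 0 0 0 50;-0.09 0.55 0 0 0 0 50;-0.09 0.55 0 0 0 0 50;-0.09 0.55 0 0 0 0 50"

```text
time: 7.38
tool_pos: [0.489, 0.2184, 0.1066]
orientation: [[-0.976, 0.22, -0.001], [0.22, 0.976, -0.0], [0.001, -0.001, -1.0]]
ft_force: [0.4, -0.5, -3.3]
gripper_width: 0.696
finger_force: 54.9
```

Call:
move_arm:
  steps: "-0.09 0.55 0 0 0 0 50;-0.09 0.55 0 0 0 0 50;-0.08 0.5 0 0 0 0 50;-0.07 0.45 0 0 0 0 50;-0.05 0.3 0 0 0 0 50;-0.03 0.2 0 0 0 0 50;0 0 0 0 0 0 50;0 0 0 0 0 0 50;0 0 0 0 0 0 50;0 0 0 0 0 0 50"

```text
time: 8.22
tool_pos: [0.5271, 0.312, 0.1074]
orientation: [[-0.975, 0.221, -0.001], [0.221, 0.975, -0.001], [0.001, -0.001, -1.0]]
ft_force: [0.0, -0.6, -3.1]
gripper_width: 0.699
finger_force: 55.0
```

```bash
python3 go.py .5283 .3136 .034 -.2235
cat > chk.py <<'E'
from fit import *
np.set_printoptions(precision=4,suppress=True)
import sys
l,x,y,z,a=sys.argv[1],*map(float,sys.argv[2:6])
for n in("top","scene"): get_image(n)
ms=masks(l,np.array([x,y]),tol=.12)
for cams in(("top","scene"),("top",),("scene",)):
    k={n:ms[n] for n in cams if ms[n] is not None}
    if k: print(l,list(k),*fit(l,k,(x,y,a),z))
E
python3 chk.py tray_large .528 .3136 .09 -.22
```

```text
t 8.22 pos [0.527 0.312 0.107] ft [ 0.049 -0.556 -3.07 ] w 59.7 ff 55.00666916370392
turn(units) [-0.008 -0.006  0.008]  shift after turn [-0.02   0.045  1.836]  before [-0.021  0.047  1.836]
tray_large ['top', 'scene'] [ 0.5294  0.3095 -0.242 ] 2.984145402908325
tray_large ['top'] [0.5387 0.2787 0.3445] 2.301590919494629
tray_large ['scene'] [ 0.5329  0.3157 -0.4139] 0.42698270082473755
```

Call:
move_arm:
  steps: "-0.02 0.045 0.1 0 0 0 50;0 0 0.25 0 0 0 50;0 0 0.3 0 0 0 50;0 0 0.3 0 0 0 50;0 0 0.25 0 0 0 50;0 0 0.2 0 0 0 50;0 0 0.1 0 0 0 50;0 0 0 0 0 0 50;0 0 0 0 0 0 50;0 0 0 0 0 0 50"

```text
time: 9.25
tool_pos: [0.5293, 0.3149, 0.0483]
orientation: [[-0.975, 0.22, 0.001], [0.22, 0.975, 0.001], [-0.001, 0.001, -1.0]]
ft_force: [-0.2, 0.1, -3.6]
gripper_width: 0.697
finger_force: 55.0
```

```bash
python3 go.py .5283 .3136 .033 -.2235
```

```text
t 9.25 pos [0.529 0.315 0.048] ft [-0.194  0.087 -3.603] w 59.5 ff 54.990214705467224
turn(units) [0.007 0.009 0.014]  shift after turn [ 0.018 -0.038  0.382]  before [ 0.019 -0.038  0.382]
```

Call:
move_arm:
  steps: "0.01 -0.02 0.06 0 0 0 50;0 0 0.06 0 0 0 50;0 0 0.06 0 0 0 50;0 0 0.06 0 0 0 50;0 0 0.06 0 0 0 50;0 0 0.05 0 0 0 50;0 0 0 0 0 0 50;0 0 0 0 0 0 50;0 0 0 0 0 0 50;0 0 0 0 0 0 50"

```text
time: 10.08
tool_pos: [0.5283, 0.314, 0.0338]
orientation: [[-0.975, 0.22, 0.0], [0.22, 0.975, 0.0], [-0.0, 0.0, -1.0]]
ft_force: [1.3, 0.3, -3.7]
gripper_width: 0.7
finger_force: 55.0
```

```bash
python3 go.py .5283 .3136 .033 -.2235
```

```text
t 10.08 pos [0.528 0.314 0.034] ft [ 1.313  0.349 -3.725] w 59.8 ff 54.99196171760559
turn(units) [0.001 0.002 0.014]  shift after turn [-0.001 -0.009  0.02 ]  before [-0.001 -0.009  0.02 ]
```

Call:
move_arm:
  steps: "0 0 0.03 0 0 0 50;0 0 0 0 0 0 50;0 0 0 0 0 0 60;0 0 0 0 0 0 65;0 0 0 0 0 0 72;0 0 0 0 0 0 80;0 0 0 0 0 0 85;0 0 0 0 0 0 85;0 0 0 0 0 0 85;0 0 0 0 0 0 85"

```text
time: 10.92
tool_pos: [0.5282, 0.3139, 0.0325]
orientation: [[-0.975, 0.22, 0.0], [0.22, 0.975, 0.0], [-0.0, 0.0, -1.0]]
ft_force: [-0.7, -0.4, -0.9]
gripper_width: 0.993
finger_force: 0.0
```

Call:
move_arm:
  steps: "0 0 -0.1 0 0 0 85;0 0 -0.3 0 0 0 85;0 0 -0.5 0 0 0 85;0 0 -0.7 0 0 0 85;0 0 -0.8 0 0 0 85;0 0 -0.8 0 0 0 85;0 0 -0.6 0 0 0 85;0 0 -0.3 0 0 0 85;0 0 0 0 0 0 85;0 0 0 0 0 0 85"

```text
time: 11.75
tool_pos: [0.5284, 0.314, 0.1971]
orientation: [[-0.975, 0.22, 0.001], [0.22, 0.975, 0.001], [-0.001, 0.001, -1.0]]
ft_force: [-0.7, 0.3, 0.5]
gripper_width: 0.998
finger_force: 0.0
```

```bash
python3 go.py .4592 -.118 .2 -.034
```

```text
t 11.75 pos [0.528 0.314 0.197] ft [-0.702  0.327  0.55 ] w 85.2 ff 0.0
turn(units) [ 0.008  0.011 -1.795]  shift after turn [  1.361 -10.853  -0.073]  before [ -0.691 -10.916  -0.082]
```

Call:
move_arm:
  steps: "0 0 0 0 0 -0.6 85;0 0 0 0 0 -0.8 85;0 0 0 0 0 -0.395 85;0.05 -0.4 0 0 0 0 85;0.1 -0.8 0 0 0 0 85;0.1 -0.8 0 0 0 0 85;0.1 -0.8 0 0 0 0 85;0.1 -0.8 0 0 0 0 85;0.1 -0.8 0 0 0 0 85;0.1 -0.8 0 0 0 0 85"

```text
time: 12.58
tool_pos: [0.4927, 0.1046, 0.194]
orientation: [[-0.999, 0.035, -0.004], [0.035, 0.999, -0.001], [0.004, -0.001, -1.0]]
ft_force: [0.6, -0.1, -0.1]
gripper_width: 0.999
finger_force: 0.0
```

Call:
move_arm:
  steps: "0.1 -0.8 0 0 0 0 85;0.1 -0.8 0 0 0 0 85;0.1 -0.8 0.2 0 0 0 85;0.1 -0.8 0.4 0 0 0 85;0.1 -0.8 0.5 0 0 0 85;0.1 -0.7 0.5 0 0 0 85;0.1 -0.7 0.4 0 0 0 85;0.05 -0.25 0.2 0 0 0 85;0 0 0 0 0 0 85;0 0 0 0 0 0 85"

```text
time: 13.42
tool_pos: [0.4558, -0.1178, 0.1071]
orientation: [[-0.999, 0.037, -0.003], [0.037, 0.999, 0.002], [0.003, 0.001, -1.0]]
ft_force: [0.2, 0.2, -0.0]
gripper_width: 0.996
finger_force: 0.0
```

```bash
python3 chk.py tray_large .528 .3136 .014 -.22;python3 go.py .4592 -.118 .012 -.034
```

```text
tray_large ['top', 'scene'] [ 0.5274  0.3131 -0.2289] 0.09568250179290771
tray_large ['top'] [ 0.5285  0.314  -0.2204] 0.031456705182790756
tray_large ['scene'] [ 0.5257  0.3126 -0.2422] 0.03951530531048775
t 13.62 pos [ 0.458 -0.117  0.109] ft [ 0.432  0.232 -0.431] w 85.1 ff 0.0
turn(units) [-0.002  0.016  0.012]  shift after turn [-0.021 -0.022  2.436]  before [-0.016 -0.022  2.436]
```

Call:
move_arm:
  steps: "-0.02 -0.02 0.2 0 0 0 85;0 0 0.35 0 0 0 85;0 0 0.38 0 0 0 85;0 0 0.38 0 0 0 85;0 0 0.35 0 0 0 85;0 0 0.35 0 0 0 85;0 0 0.25 0 0 0 85;0 0 0.15 0 0 0 85;0 0 0 0 0 0 85;0 0 0 0 0 0 85"

```text
time: 14.45
tool_pos: [0.4583, -0.1185, 0.0121]
orientation: [[-0.999, 0.034, -0.0], [0.034, 0.999, 0.0], [0.0, 0.0, -1.0]]
ft_force: [-0.3, -1.4, 0.2]
gripper_width: 0.993
finger_force: 0.0
```

Call:
move_arm:
  steps: "0 0 0 0 0 0 75;0 0 0 0 0 0 70;0 0 0 0 0 0 65;0 0 0 0 0 0 60;0 0 0 0 0 0 55;0 0 0 0 0 0 50;0 0 0 0 0 0 50;0 0 0 0 0 0 50;0 0 0 0 0 0 50;0 0 0 0 0 0 50"

```text
time: 15.28
tool_pos: [0.4589, -0.1189, 0.0129]
orientation: [[-0.999, 0.034, 0.001], [0.034, 0.999, -0.0], [-0.001, -0.0, -1.0]]
ft_force: [-2.0, 1.9, 6.1]
gripper_width: 0.695
finger_force: 52.9
```

```bash
python3 go.py .4592 -.118 .012 -.034
```

```text
t 15.28 pos [ 0.459 -0.119  0.013] ft [-1.997  1.949  6.107] w 59.4 ff 52.93146550655365
turn(units) [-0.001  0.012 -0.003]  shift after turn [-0.007  0.022  0.023]  before [-0.007  0.022  0.023]
```

Call:
move_arm:
  steps: "0 0 -0.15 0 0 0 50;0 0 -0.3 0 0 0 50;0 0 -0.45 0 0 0 50;0 0 -0.5 0 0 0 50;0 0 -0.5 0 0 0 50;0 0 -0.5 0 0 0 50;0 0 -0.5 0 0 0 50;0 0 -0.4 0 0 0 50;0 0 -0.25 0 0 0 50;0 0 -0.1 0 0 0 50"

```text
time: 16.12
tool_pos: [0.4589, -0.1191, 0.1597]
orientation: [[-0.999, 0.034, 0.002], [0.034, 0.999, -0.001], [-0.002, -0.001, -1.0]]
ft_force: [0.4, -0.0, -1.8]
gripper_width: 0.695
finger_force: 54.5
```

```bash
python3 go.py .5283 .3138 .155 -.222
```

```text
t 16.12 pos [ 0.459 -0.119  0.16 ] ft [ 0.405 -0.002 -1.792] w 59.3 ff 54.48912441730499
turn(units) [-0.006  0.024  1.794]  shift after turn [ 0.691 10.938  0.118]  before [-1.364 10.875  0.112]
```

Call:
move_arm:
  steps: "0 0 0 0 0 0.3 50;0 0 0 0 0 0.5 50;0 0 0 0 0 0.6 50;0 0 0 0 0 0.395 50;0.01 0.2 0 0 0 0 50;0.03 0.4 0 0 0 0 50;0.03 0.5 0 0 0 0 50;0.04 0.6 0 0 0 0 50;0.04 0.6 0 0 0 0 50;0.04 0.6 0 0 0 0 50"

```text
time: 16.95
tool_pos: [0.4756, -0.0024, 0.1571]
orientation: [[-0.976, 0.219, -0.002], [0.219, 0.976, 0.0], [0.002, -0.0, -1.0]]
ft_force: [-0.7, -0.2, -2.6]
gripper_width: 0.694
finger_force: 54.5
```

Call:
move_arm:
  steps: "0.04 0.6 0 0 0 0 50;0.04 0.6 0 0 0 0 50;0.04 0.6 0 0 0 0 50;0.04 0.6 0 0 0 0 50;0.04 0.6 0 0 0 0 50;0.04 0.6 0 0 0 0 50;0.04 0.6 0 0 0 0 50;0.04 0.6 0 0 0 0 50;0.04 0.6 0 0 0 0 50;0.04 0.6 0 0 0 0 50"

```text
time: 17.78
tool_pos: [0.5126, 0.2352, 0.1568]
orientation: [[-0.976, 0.219, -0.002], [0.219, 0.976, -0.001], [0.002, -0.001, -1.0]]
ft_force: [-0.2, 0.8, -2.2]
gripper_width: 0.695
finger_force: 54.5
```

Call:
move_arm:
  steps: "0.03 0.6 0 0 0 0 50;0.03 0.5 0 0 0 0 50;0.02 0.4 0 0 0 0 50;0.01 0.3 0 0 0 0 50;0.01 0.2 0 0 0 0 50;0 0 0 0 0 0 50;0 0 0 0 0 0 50;0 0 0 0 0 0 50;0 0 0 0 0 0 50;0 0 0 0 0 0 50"

```text
time: 18.62
tool_pos: [0.5273, 0.3117, 0.1582]
orientation: [[-0.975, 0.221, -0.0], [0.221, 0.975, -0.0], [-0.0, -0.0, -1.0]]
ft_force: [-0.4, 0.2, -2.3]
gripper_width: 0.696
finger_force: 54.6
```

```bash
python3 go.py .5283 .3138 .083 -.222
```

```text
t 18.62 pos [0.527 0.312 0.158] ft [-0.364  0.209 -2.293] w 59.5 ff 54.58457708358765
turn(units) [-0.002  0.    -0.01 ]  shift after turn [-0.012  0.056  1.88 ]  before [-0.012  0.056  1.879]
```

Call:
move_arm:
  steps: "-0.01 0.05 0.1 0 0 0 50;0 0 0.25 0 0 0 50;0 0 0.3 0 0 0 50;0 0 0.3 0 0 0 50;0 0 0.25 0 0 0 50;0 0 0.15 0 0 0 50;0 0 0.1 0 0 0 50;0 0 0 0 0 0 50;0 0 0 0 0 0 50;0 0 0 0 0 0 50"

```text
time: 19.45
tool_pos: [0.5287, 0.3148, 0.1007]
orientation: [[-0.975, 0.22, 0.001], [0.22, 0.975, 0.001], [-0.001, 0.001, -1.0]]
ft_force: [-0.5, 0.2, -1.7]
gripper_width: 0.698
finger_force: 54.6
```

```bash
python3 go.py .5283 .3138 .083 -.222; python3 go.py .5283 .3138 .083 -.222|tail -1
```

```text
t 19.45 pos [0.529 0.315 0.101] ft [-0.521  0.163 -1.727] w 59.6 ff 54.58329141139984
turn(units) [0.007 0.008 0.   ]  shift after turn [ 0.004 -0.026  0.443]  before [ 0.004 -0.027  0.443]
turn(units) [0.007 0.008 0.   ]  shift after turn [ 0.004 -0.026  0.443]  before [ 0.004 -0.027  0.443]
```

Call:
move_arm:
  steps: "0 -0.01 0.07 0 0 0 50;0 0 0.07 0 0 0 50;0 0 0.07 0 0 0 50;0 0 0.06 0 0 0 50;0 0 0.06 0 0 0 50;0 0 0.06 0 0 0 50;0 0 0.03 0 0 0 50;0 0 0 0 0 0 50;0 0 0 0 0 0 50;0 0 0 0 0 0 50"

```text
time: 20.28
tool_pos: [0.5281, 0.3141, 0.0833]
orientation: [[-0.975, 0.22, 0.0], [0.22, 0.975, 0.0], [-0.0, 0.0, -1.0]]
ft_force: [-0.6, -0.4, -1.5]
gripper_width: 0.696
finger_force: 54.7
```

```bash
python3 go.py .5283 .3138 .083 -.222
```

```text
t 20.28 pos [0.528 0.314 0.083] ft [-0.647 -0.394 -1.51 ] w 59.4 ff 54.72697377204895
turn(units) [ 0.001  0.001 -0.001]  shift after turn [-0.006 -0.006  0.006]  before [-0.006 -0.006  0.006]
```

Call:
move_arm:
  steps: "0 0 0.02 0 0 0 50;0 0 0 0 0 0 50;0 0 0 0 0 0 60;0 0 0 0 0 0 65;0 0 0 0 0 0 72;0 0 0 0 0 0 80;0 0 0 0 0 0 85;0 0 0 0 0 0 85;0 0 0 0 0 0 85;0 0 0 0 0 0 85"

```text
time: 21.12
tool_pos: [0.5281, 0.3141, 0.0825]
orientation: [[-0.975, 0.22, 0.0], [0.22, 0.975, 0.0], [-0.0, 0.0, -1.0]]
ft_force: [1.0, 1.1, -0.4]
gripper_width: 0.995
finger_force: 0.0
```

Call:
move_arm:
  steps: "0 0 -0.1 0 0 0 85;0 0 -0.3 0 0 0 85;0 0 -0.5 0 0 0 85;0 0 -0.7 0 0 0 85;0 0 -0.7 0 0 0 85;0 0 -0.6 0 0 0 85;0 0 -0.4 0 0 0 85;0 0 -0.2 0 0 0 85;0 0 0 0 0 0 85;0 0 0 0 0 0 85"

```text
time: 21.95
tool_pos: [0.5281, 0.3141, 0.2229]
orientation: [[-0.975, 0.22, 0.001], [0.22, 0.975, 0.0], [-0.001, 0.0, -1.0]]
ft_force: [-0.5, 0.3, 0.0]
gripper_width: 0.989
finger_force: 0.0
```

```bash
python3 go.py .652 .079 .22 .282
```

```text
t 21.95 pos [0.528 0.314 0.223] ft [-0.455  0.337  0.012] w 84.5 ff 0.0
turn(units) [ 0.003  0.007 -4.813]  shift after turn [-1.34  -6.508  0.071]  before [-4.316 -5.052  0.072]
```

Call:
move_arm:
  steps: "0 0 0 0 0 -0.6 85;0 0 0 0 0 -0.8 85;0 0 0 0 0 -0.8 85;0 0 0 0 0 -0.8 85;0 0 0 0 0 -0.8 85;0 0 0 0 0 -0.6 85;0 0 0 0 0 -0.413 85;-0.1 -0.5 0 0 0 0 85;-0.15 -0.73 0 0 0 0 85;-0.15 -0.73 0 0 0 0 85"

```text
time: 22.78
tool_pos: [0.564, 0.2427, 0.2199]
orientation: [[-0.96, -0.28, -0.004], [-0.28, 0.96, -0.001], [0.004, -0.0, -1.0]]
ft_force: [0.4, -0.6, 0.1]
gripper_width: 0.995
finger_force: 0.0
```

Call:
move_arm:
  steps: "-0.15 -0.73 0 0 0 0 85;-0.15 -0.73 0 0 0 0 85;-0.15 -0.73 0.2 0 0 0 85;-0.15 -0.73 0.4 0 0 0 85;-0.15 -0.73 0.5 0 0 0 85;-0.1 -0.5 0.6 0 0 0 85;-0.06 -0.3 0.6 0 0 0 85;-0.03 -0.1 0.4 0 0 0 85;0 0 0.1 0 0 0 85;0 0 0 0 0 0 85"

```text
time: 23.62
tool_pos: [0.6492, 0.0784, 0.1064]
orientation: [[-0.961, -0.277, -0.007], [-0.277, 0.961, -0.0], [0.007, 0.002, -1.0]]
ft_force: [0.3, -0.7, 0.5]
gripper_width: 0.994
finger_force: 0.0
```

```bash
python3 chk.py tray_full .528 .3136 .070 -.22;python3 go.py .652 .079 .012 .282
```

```text
tray_full ['top'] [ 0.5284  0.314  -0.2212] 0.02893650345504284
tray_full ['top'] [ 0.5284  0.314  -0.2212] 0.02893650345504284
t 23.82 pos [0.653 0.08  0.112] ft [ 0.037  0.376 -0.17 ] w 85.1 ff 0.0
turn(units) [-0.003  0.021  0.008]  shift after turn [ 0.023 -0.01   2.499]  before [ 0.029 -0.01   2.499]
```

Call:
move_arm:
  steps: "0.02 -0.01 0.2 0 0 0 85;0 0 0.35 0 0 0 85;0 0 0.38 0 0 0 85;0 0 0.38 0 0 0 85;0 0 0.38 0 0 0 85;0 0 0.38 0 0 0 85;0 0 0.27 0 0 0 85;0 0 0.15 0 0 0 85;0 0 0 0 0 0 85;0 0 0 0 0 0 85"

```text
time: 24.65
tool_pos: [0.6512, 0.0784, 0.0106]
orientation: [[-0.96, -0.278, -0.0], [-0.278, 0.96, -0.0], [0.0, 0.0, -1.0]]
ft_force: [1.6, -0.3, -0.3]
gripper_width: 0.995
finger_force: 0.0
```

Call:
move_arm:
  steps: "0 0 0 0 0 0 75;0 0 0 0 0 0 70;0 0 0 0 0 0 65;0 0 0 0 0 0 60;0 0 0 0 0 0 55;0 0 0 0 0 0 50;0 0 0 0 0 0 50;0 0 0 0 0 0 50;0 0 0 0 0 0 50;0 0 0 0 0 0 50"

```text
time: 25.48
tool_pos: [0.6521, 0.0785, 0.012]
orientation: [[-0.961, -0.278, 0.002], [-0.278, 0.961, 0.0], [-0.002, -0.0, -1.0]]
ft_force: [-0.9, 1.0, 4.9]
gripper_width: 0.696
finger_force: 53.4
```

```bash
python3 go.py .652 .079 .012 .282
```

```text
t 25.48 pos [0.652 0.078 0.012] ft [-0.889  1.04   4.93 ] w 59.5 ff 53.44266414642334
turn(units) [-0.002  0.015 -0.001]  shift after turn [-0.001  0.014 -0.   ]  before [-0.001  0.014 -0.   ]
```

Call:
move_arm:
  steps: "0 0 -0.15 0 0 0 50;0 0 -0.35 0 0 0 50;0 0 -0.5 0 0 0 50;0 0 -0.65 0 0 0 50;0 0 -0.65 0 0 0 50;0 0 -0.65 0 0 0 50;0 0 -0.65 0 0 0 50;0 0 -0.55 0 0 0 50;0 0 -0.4 0 0 0 50;0 0 -0.2 0 0 0 50"

```text
time: 26.32
tool_pos: [0.6526, 0.0783, 0.205]
orientation: [[-0.96, -0.278, 0.005], [-0.278, 0.961, 0.0], [-0.005, -0.001, -1.0]]
ft_force: [0.7, -0.0, -1.9]
gripper_width: 0.694
finger_force: 54.2
```

```bash
python3 go.py .5283 .314 .2 -.222
```

```text
t 26.32 pos [0.653 0.078 0.205] ft [ 0.704 -0.044 -1.94 ] w 59.3 ff 54.178345799446106
turn(units) [0.001 0.047 4.813]  shift after turn [4.33  5.064 0.124]  before [1.347 6.526 0.11 ]
```

Call:
move_arm:
  steps: "0 0 0 0 0 0.3 50;0 0 0 0 0 0.6 50;0 0 0 0 0 0.7 50;0 0 0 0 0 0.7 50;0 0 0 0 0 0.7 50;0 0 0 0 0 0.7 50;0 0 0 0 0 0.6 50;0 0 0 0 0 0.4 50;0 0 0 0 0 0.11 50;0.17 0.2 0 0 0 0 50"

```text
time: 27.15
tool_pos: [0.6465, 0.0863, 0.2003]
orientation: [[-0.975, 0.221, -0.001], [0.221, 0.975, -0.001], [0.0, -0.001, -1.0]]
ft_force: [-1.0, 0.2, -1.6]
gripper_width: 0.696
finger_force: 54.2
```

Call:
move_arm:
  steps: "0.34 0.4 0 0 0 0 50;0.41 0.48 0 0 0 0 50;0.41 0.48 0 0 0 0 50;0.41 0.48 0 0 0 0 50;0.41 0.48 0 0 0 0 50;0.41 0.48 0 0 0 0 50;0.41 0.48 0 0 0 0 50;0.41 0.48 0 0 0 0 50;0.38 0.44 0 0 0 0 50;0.29 0.34 0 0 0 0 50"

```text
time: 27.98
tool_pos: [0.533, 0.3009, 0.2007]
orientation: [[-0.976, 0.218, -0.001], [0.218, 0.976, 0.0], [0.001, 0.0, -1.0]]
ft_force: [0.4, -0.5, -2.2]
gripper_width: 0.696
finger_force: 54.2
```

Call:
move_arm:
  steps: "0.17 0.2 0 0 0 0 50;0.08 0.1 0 0 0 0 50;0 0 0 0 0 0 50;0 0 0 0 0 0 50;0 0 0 0 0 0 50;0 0 0 0 0 0 50;0 0 0 0 0 0 50;0 0 0 0 0 0 50;0 0 0 0 0 0 50;0 0 0 0 0 0 50"

```text
time: 28.82
tool_pos: [0.5281, 0.3125, 0.2009]
orientation: [[-0.975, 0.22, -0.0], [0.22, 0.975, -0.0], [-0.0, -0.0, -1.0]]
ft_force: [-1.1, -0.1, -1.7]
gripper_width: 0.693
finger_force: 54.2
```

```bash
python3 go.py .5283 .314 .128 -.222
```

```text
t 28.82 pos [0.528 0.312 0.201] ft [-1.056 -0.063 -1.673] w 59.2 ff 54.19708728790283
turn(units) [-0.     0.    -0.002]  shift after turn [0.003 0.039 1.822]  before [0.003 0.039 1.822]
```

Call:
move_arm:
  steps: "0 0.04 0.1 0 0 0 50;0 0 0.25 0 0 0 50;0 0 0.3 0 0 0 50;0 0 0.3 0 0 0 50;0 0 0.25 0 0 0 50;0 0 0.15 0 0 0 50;0 0 0.05 0 0 0 50;0 0 0 0 0 0 50;0 0 0 0 0 0 50;0 0 0 0 0 0 50"

```text
time: 29.65
tool_pos: [0.5288, 0.3147, 0.1457]
orientation: [[-0.976, 0.22, 0.001], [0.22, 0.976, 0.001], [-0.001, 0.001, -1.0]]
ft_force: [0.8, 0.1, -1.3]
gripper_width: 0.698
finger_force: 54.2
```

```bash
python3 go.py .5283 .314 .128 -.222
```

```text
t 29.65 pos [0.529 0.315 0.146] ft [ 0.817  0.068 -1.278] w 59.6 ff 54.181344509124756
turn(units) [0.009 0.011 0.002]  shift after turn [ 0.01  -0.019  0.442]  before [ 0.01  -0.019  0.442]
```

Call:
move_arm:
  steps: "0 -0.01 0.07 0 0 0 50;0 0 0.07 0 0 0 50;0 0 0.07 0 0 0 50;0 0 0.06 0 0 0 50;0 0 0.06 0 0 0 50;0 0 0.06 0 0 0 50;0 0 0.03 0 0 0 50;0 0 0 0 0 0 50;0 0 0 0 0 0 50;0 0 0 0 0 0 50"

```text
time: 30.48
tool_pos: [0.5282, 0.314, 0.1281]
orientation: [[-0.976, 0.22, 0.0], [0.22, 0.976, 0.0], [-0.0, 0.0, -1.0]]
ft_force: [-0.9, -0.7, -1.4]
gripper_width: 0.699
finger_force: 54.3
```

```bash
python3 go.py .5283 .314 .128 -.222
```

```text
t 30.48 pos [0.528 0.314 0.128] ft [-0.916 -0.657 -1.351] w 59.7 ff 54.28687512874603
turn(units) [0.001 0.001 0.003]  shift after turn [-0.002  0.001  0.003]  before [-0.002  0.001  0.003]
```

Call:
move_arm:
  steps: "0 0 0.025 0 0 0 50;0 0 0 0 0 0 50;0 0 0 0 0 0 60;0 0 0 0 0 0 65;0 0 0 0 0 0 72;0 0 0 0 0 0 80;0 0 0 0 0 0 85;0 0 0 0 0 0 85;0 0 0 0 0 0 85;0 0 0 0 0 0 85"

```text
time: 31.32
tool_pos: [0.5281, 0.3139, 0.127]
orientation: [[-0.976, 0.22, -0.0], [0.22, 0.976, -0.0], [0.0, -0.0, -1.0]]
ft_force: [-0.1, -0.0, 0.9]
gripper_width: 0.993
finger_force: 0.0
```

Call:
move_arm:
  steps: "0 0 -0.1 0 0 0 85;0 0 -0.3 0 0 0 85;0 0 -0.5 0 0 0 85;0 0 -0.6 0 0 0 85;0 0 -0.6 0 0 0 85;0 0 -0.5 0 0 0 85;0 0 -0.3 0 0 0 85;0 0 -0.1 0 0 0 85;0 0 0 0 0 0 85;0 0 0 0 0 0 85"

```text
time: 32.15
tool_pos: [0.5277, 0.3137, 0.2464]
orientation: [[-0.976, 0.22, -0.001], [0.22, 0.976, -0.001], [0.001, -0.001, -1.0]]
ft_force: [0.3, -0.2, -0.2]
gripper_width: 0.991
finger_force: 0.0
```

```bash
python3 go.py .6488 -.0917 .22 -.053
```

```text
t 32.15 pos [0.528 0.314 0.246] ft [ 0.266 -0.217 -0.244] w 84.6 ff 0.0
turn(units) [-0.006 -0.008 -1.612]  shift after turn [-3.559 -9.961  0.659]  before [-5.183 -9.221  0.661]
```

Call:
move_arm:
  steps: "0 0 0 0 0 -0.5 85;0 0 0 0 0 -0.7 85;0 0 0 0 0 -0.41 85;-0.15 -0.42 0 0 0 0 85;-0.26 -0.73 0 0 0 0 85;-0.26 -0.73 0 0 0 0 85;-0.26 -0.73 0 0 0 0 85;-0.26 -0.73 0 0 0 0 70;-0.26 -0.73 0 0 0 0 60;-0.26 -0.73 0 0 0 0 50"

```text
time: 32.98
tool_pos: [0.5852, 0.117, 0.2446]
orientation: [[-0.999, 0.053, -0.004], [0.053, 0.999, -0.001], [0.004, -0.001, -1.0]]
ft_force: [0.5, 0.3, -1.0]
gripper_width: 0.6
finger_force: 0.0
```

Call:
move_arm:
  steps: "-0.26 -0.73 0.1 0 0 0 45;-0.26 -0.73 0.2 0 0 0 45;-0.26 -0.73 0.4 0 0 0 45;-0.26 -0.73 0.5 0 0 0 45;-0.26 -0.73 0.5 0 0 0 45;-0.26 -0.73 0.6 0 0 0 45;-0.18 -0.5 0.6 0 0 0 45;-0.1 -0.28 0.5 0 0 0 45;0 0 0.2 0 0 0 45;0 0 0 0 0 0 45"

```text
time: 33.82
tool_pos: [0.6451, -0.0912, 0.098]
orientation: [[-0.998, 0.055, -0.009], [0.055, 0.999, 0.002], [0.009, 0.001, -1.0]]
ft_force: [-0.1, 1.0, -0.2]
gripper_width: 0.527
finger_force: 0.0
```

```bash
python3 chk.py tray_part .528 .3136 .116 -.22;python3 go.py .6488 -.0917 .014 -.053;python3 chk.py cover .649 -.092 0 -.053
python3 - <<'E'
from h import *
K,d,R,t=cal("top")
im=snap("top","t2"); cv2.imwrite("pics/t2c.png",cv2.resize(im[140:290,150:370,::-1],(800,545),interpolation=cv2.INTER_CUBIC))
im=snap("scene","s2"); cv2.imwrite("pics/s2c.png",cv2.resize(im[130:370,240:560,::-1],(800,600),interpolation=cv2.INTER_CUBIC))
E
```

```text
tray_part ['top', 'scene'] [ 0.5284  0.3132 -0.2283] 0.08912225067615509
tray_part ['top'] [ 0.5295  0.3141 -0.2196] 0.03512865677475929
tray_part ['scene'] [ 0.5281  0.3122 -0.2302] 0.03248123824596405
t 34.02 pos [ 0.65  -0.09   0.105] ft [-0.036 -0.312  0.034] w 45.2 ff 0.0
turn(units) [-0.     0.019  0.011]  shift after turn [ 0.018 -0.034  2.264]  before [ 0.022 -0.034  2.264]
cover ['scene'] [ 0.6487 -0.0925 -0.0413] 0.052108507603406906
cover ['scene'] [ 0.6487 -0.0925 -0.0413] 0.052108507603406906
```

View pics/s2c.png

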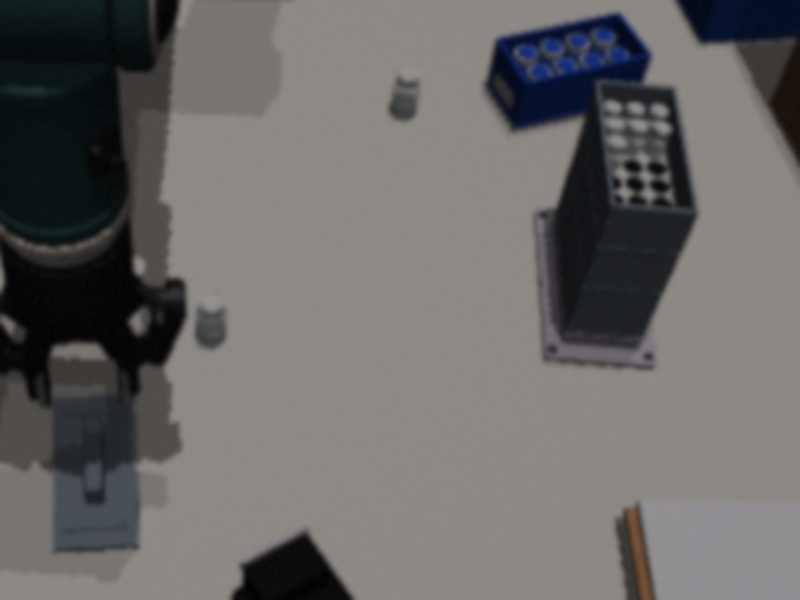

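View pics/t2c.png

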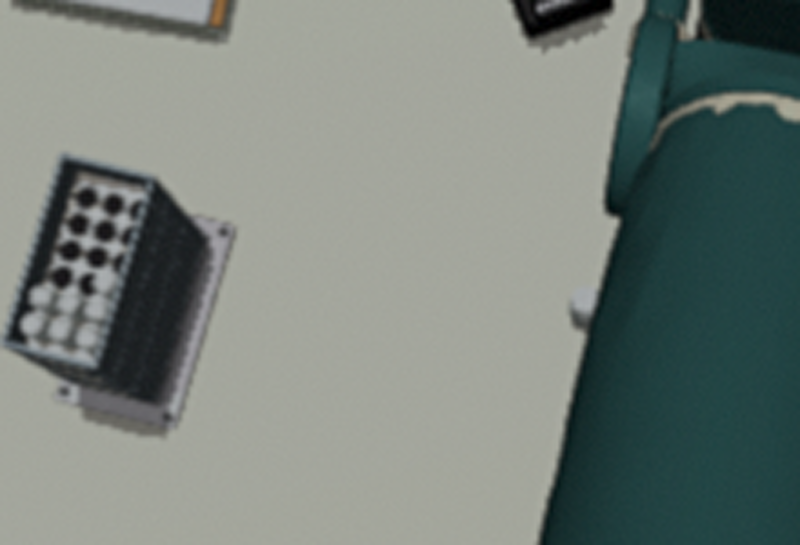

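The stack stands square: part tray on top at scene crop (650,145), tight seams. The fingers straddle the cover rib at (92,460). Lowering.

Call:
move_arm:
  steps: "0.02 -0.04 0.2 0 0 0 45;0 0 0.35 0 0 0 45;0 0 0.38 0 0 0 45;0 0 0.38 0 0 0 45;0 0 0.35 0 0 0 45;0 0 0.25 0 0 0 45;0 0 0.15 0 0 0 45;0 0 0.05 0 0 0 45;0 0 0 0 0 0 45;0 0 0 0 0 0 45"

```text
time: 35.15
tool_pos: [0.6485, -0.0931, 0.0192]
orientation: [[-0.999, 0.053, 0.001], [0.053, 0.999, -0.0], [-0.001, -0.0, -1.0]]
ft_force: [1.0, 0.5, 0.5]
gripper_width: 0.525
finger_force: 0.0
```

```bash
python3 go.py .6488 -.0917 .0145 -.053
```

```text
t 35.15 pos [ 0.648 -0.093  0.019] ft [1.029 0.492 0.455] w 44.8 ff 0.0
turn(units) [-0.001  0.009 -0.001]  shift after turn [-0.007  0.036  0.116]  before [-0.006  0.036  0.116]
```

Call:
move_arm:
  steps: "0 0.03 0.06 0 0 0 45;0 0 0.05 0 0 0 45;0 0 0 0 0 0 38;0 0 0 0 0 0 32;0 0 0 0 0 0 26;0 0 0 0 0 0 20;0 0 0 0 0 0 14;0 0 0 0 0 0 8;0 0 0 0 0 0 5;0 0 0 0 0 0 5"

```text
time: 35.98
tool_pos: [0.6482, -0.0918, 0.0146]
orientation: [[-0.999, 0.053, 0.0], [0.053, 0.999, -0.0], [-0.0, -0.0, -1.0]]
ft_force: [-1.0, 0.5, 2.3]
gripper_width: 0.147
finger_force: 50.9
```

Call:
move_arm:
  steps: "0 0 0 0 0 0 5;0 0 0 0 0 0 5;0 0 0 0 0 0 5;0 0 0 0 0 0 5;0 0 0 0 0 0 5;0 0 0 0 0 0 5;0 0 0 0 0 0 5;0 0 0 0 0 0 5;0 0 0 0 0 0 5;0 0 0 0 0 0 5"

```text
time: 36.82
tool_pos: [0.6482, -0.0918, 0.0146]
orientation: [[-0.999, 0.053, 0.0], [0.053, 0.999, -0.0], [-0.0, -0.0, -1.0]]
ft_force: [-0.6, -0.2, 4.8]
gripper_width: 0.15
finger_force: 51.4
```

```bash
python3 go.py .6488 -.0917 .0145 -.053
```

```text
t 36.82 pos [ 0.648 -0.092  0.015] ft [-0.596 -0.211  4.792] w 12.8 ff 51.35978400707245
turn(units) [-0.     0.005 -0.002]  shift after turn [-0.014  0.004  0.002]  before [-0.014  0.004  0.002]
```

Call:
move_arm:
  steps: "0 0 -0.15 0 0 0 5;0 0 -0.35 0 0 0 5;0 0 -0.6 0 0 0 5;0 0 -0.75 0 0 0 5;0 0 -0.8 0 0 0 5;0 0 -0.8 0 0 0 5;0 0 -0.8 0 0 0 5;0 0 -0.7 0 0 0 5;0 0 -0.6 0 0 0 5;0 0 -0.3 0 0 0 5"

```text
time: 37.65
tool_pos: [0.6494, -0.0921, 0.2535]
orientation: [[-0.999, 0.053, 0.006], [0.053, 0.999, -0.001], [-0.006, -0.001, -1.0]]
ft_force: [0.4, -0.2, 0.3]
gripper_width: 0.146
finger_force: 50.8
```

```bash
python3 go.py .5283 .314 .25 -.222
```

```text
t 37.65 pos [ 0.649 -0.092  0.254] ft [ 0.445 -0.249  0.286] w 12.5 ff 50.75112998485565
turn(units) [-0.003  0.06   1.613]  shift after turn [5.19  9.236 0.088]  before [3.564 9.977 0.057]
```

Call:
move_arm:
  steps: "0 0 0 0 0 0.3 5;0 0 0 0 0 0.5 5;0 0 0 0 0 0.5 5;0 0 0 0 0 0.31 5;0.11 0.2 0 0 0 0 5;0.22 0.4 0 0 0 0 5;0.28 0.5 0 0 0 0 5;0.31 0.55 0 0 0 0 5;0.31 0.55 0 0 0 0 5;0.31 0.55 0 0 0 0 5"

```text
time: 38.48
tool_pos: [0.6108, 0.0306, 0.2475]
orientation: [[-0.976, 0.219, -0.002], [0.219, 0.976, 0.0], [0.002, -0.0, -1.0]]
ft_force: [0.8, 0.4, -0.7]
gripper_width: 0.152
finger_force: 50.7
```

Call:
move_arm:
  steps: "0.31 0.55 0 0 0 0 5;0.31 0.55 0 0 0 0 5;0.31 0.55 0 0 0 0 5;0.31 0.55 0 0 0 0 5;0.31 0.55 0 0 0 0 5;0.31 0.55 0 0 0 0 5;0.31 0.55 0 0 0 0 5;0.31 0.55 0 0 0 0 5;0.28 0.5 0 0 0 0 5;0.28 0.5 0 0 0 0 5"

```text
time: 39.32
tool_pos: [0.5394, 0.2679, 0.2477]
orientation: [[-0.976, 0.218, -0.001], [0.218, 0.976, -0.0], [0.001, -0.001, -1.0]]
ft_force: [-0.1, 0.0, -0.6]
gripper_width: 0.147
finger_force: 50.7
```

Call:
move_arm:
  steps: "0.22 0.4 0 0 0 0 5;0.17 0.3 0 0 0 0 5;0.1 0.2 0 0 0 0 5;0.06 0.1 0 0 0 0 5;0 0 0 0 0 0 5;0 0 0 0 0 0 5;0 0 0 0 0 0 5;0 0 0 0 0 0 5;0 0 0 0 0 0 5;0 0 0 0 0 0 5"

```text
time: 40.15
tool_pos: [0.5286, 0.3098, 0.2483]
orientation: [[-0.975, 0.221, 0.0], [0.221, 0.975, -0.0], [-0.0, -0.0, -1.0]]
ft_force: [0.2, -1.2, -0.2]
gripper_width: 0.153
finger_force: 50.7
```

```bash
python3 go.py .5283 .314 .1766 -.222
python3 - <<'E'
from h import *
im=snap("scene","s3"); cv2.imwrite("pics/s3c.png",cv2.resize(im[90:330,340:640,::-1],(750,600),interpolation=cv2.INTER_CUBIC))
E
```

```text
t 40.15 pos [0.529 0.31  0.248] ft [ 0.17  -1.172 -0.247] w 13.1 ff 50.72592794895172
turn(units) [-0.     0.001 -0.006]  shift after turn [0.03  0.101 1.793]  before [0.03  0.101 1.793]
```

View pics/s3c.png

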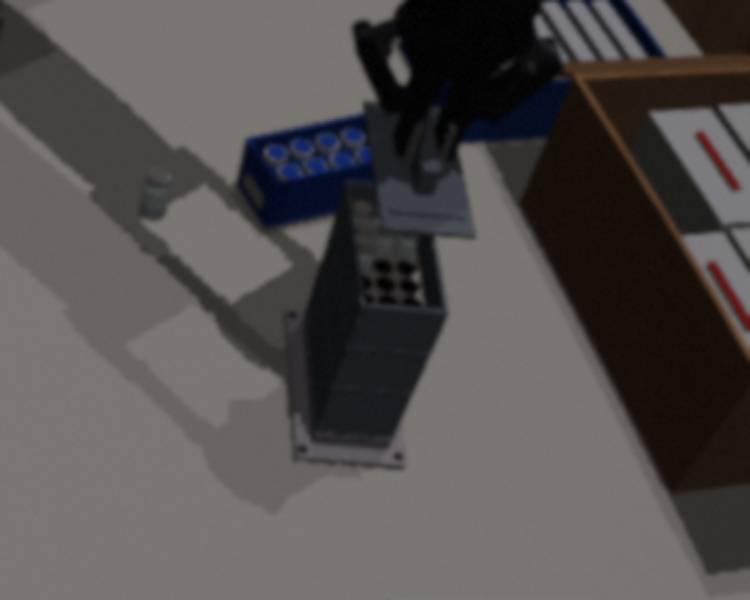

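The cover hangs level at crop (420,170), above the stack (rim front at (400,305)). Lowering it.

Call:
move_arm:
  steps: "0.03 0.1 0.1 0 0 0 5;0 0 0.25 0 0 0 5;0 0 0.3 0 0 0 5;0 0 0.3 0 0 0 5;0 0 0.25 0 0 0 5;0 0 0.12 0 0 0 5;0 0 0.03 0 0 0 5;0 0 0 0 0 0 5;0 0 0 0 0 0 5;0 0 0 0 0 0 5"

```text
time: 41.03
tool_pos: [0.5285, 0.3148, 0.1951]
orientation: [[-0.976, 0.22, 0.001], [0.22, 0.976, 0.001], [-0.001, 0.001, -1.0]]
ft_force: [-0.6, -0.5, -0.5]
gripper_width: 0.152
finger_force: 50.7
```

```bash
python3 go.py .5283 .314 .1766 -.222
```

```text
t 41.03 pos [0.529 0.315 0.195] ft [-0.606 -0.473 -0.485] w 12.9 ff 50.71769893169403
turn(units) [0.009 0.011 0.003]  shift after turn [ 0.001 -0.022  0.464]  before [ 0.002 -0.022  0.464]
```

Call:
move_arm:
  steps: "0 -0.01 0.07 0 0 0 5;0 0 0.07 0 0 0 5;0 0 0.07 0 0 0 5;0 0 0.06 0 0 0 5;0 0 0.06 0 0 0 5;0 0 0.06 0 0 0 5;0 0 0.05 0 0 0 5;0 0 0 0 0 0 5;0 0 0 0 0 0 5;0 0 0 0 0 0 5"

```text
time: 41.87
tool_pos: [0.5279, 0.3142, 0.1766]
orientation: [[-0.976, 0.22, 0.0], [0.22, 0.976, 0.0], [-0.0, 0.0, -1.0]]
ft_force: [0.3, 0.9, -0.7]
gripper_width: 0.146
finger_force: 50.8
```

```bash
python3 go.py .5283 .314 .1766 -.222
```

```text
t 41.87 pos [0.528 0.314 0.177] ft [ 0.251  0.898 -0.659] w 12.4 ff 50.80328643321991
turn(units) [0.001 0.    0.002]  shift after turn [-0.01  -0.002  0.001]  before [-0.01  -0.002  0.001]
```

Call:
move_arm:
  steps: "0 0 0.015 0 0 0 5;0 0 0 0 0 0 5;0 0 0 0 0 0 14;0 0 0 0 0 0 18;0 0 0 0 0 0 24;0 0 0 0 0 0 32;0 0 0 0 0 0 40;0 0 0 0 0 0 45;0 0 0 0 0 0 45;0 0 0 0 0 0 45"

```text
time: 42.7
tool_pos: [0.5279, 0.3141, 0.176]
orientation: [[-0.976, 0.22, -0.0], [0.22, 0.976, -0.0], [0.0, -0.0, -1.0]]
ft_force: [0.2, -0.5, -0.3]
gripper_width: 0.525
finger_force: 0.0
```

Call:
move_arm:
  steps: "0 0 -0.1 0 0 0 45;0 0 -0.2 0 0 0 45;0 0 -0.4 0 0 0 45;0 0 -0.6 0 0 0 45;0 0 -0.6 0 0 0 45;0 -0.3 -0.4 0 0 0 45;0 -0.6 -0.2 0 0 0 45;0 -0.8 0 0 0 0 45;0 -0.8 0 0 0 0 45;0 -0.8 0 0 0 0 45"

```text
time: 43.53
tool_pos: [0.4988, 0.1845, 0.2775]
orientation: [[-0.976, 0.219, 0.002], [0.219, 0.976, 0.0], [-0.002, 0.001, -1.0]]
ft_force: [-0.2, -0.6, -0.0]
gripper_width: 0.526
finger_force: 0.0
```

Call:
move_arm:
  steps: "0 -0.8 0 0 0 0 45;0 -0.8 0 0 0 0 45;0 -0.8 0 0 0 0 45;0 -0.4 0 0 0 0 45;0 0 0 0 0 0 45;0 0 0 0 0 0 45;0 0 0 0 0 0 45;0 0 0 0 0 0 45;0 0 0 0 0 0 45;0 0 0 0 0 0 45"

```text
time: 44.37
tool_pos: [0.4744, 0.077, 0.276]
orientation: [[-0.976, 0.218, -0.0], [0.218, 0.976, 0.0], [0.0, 0.0, -1.0]]
ft_force: [-0.1, -0.6, 0.0]
gripper_width: 0.526
finger_force: 0.0
```

```bash
python3 chk.py cover .528 .3136 .162 -.22
python3 - <<'E'
from h import *
im=snap("scene","s4"); cv2.imwrite("pics/s4c.png",cv2.resize(im[90:330,340:640,::-1],(750,600),interpolation=cv2.INTER_CUBIC))
E
```

```text
cover ['top'] [ 0.5294  0.3137 -0.2213] 0.049574606120586395
cover ['top'] [ 0.5294  0.3137 -0.2213] 0.049574606120586395
```

View pics/s4c.png

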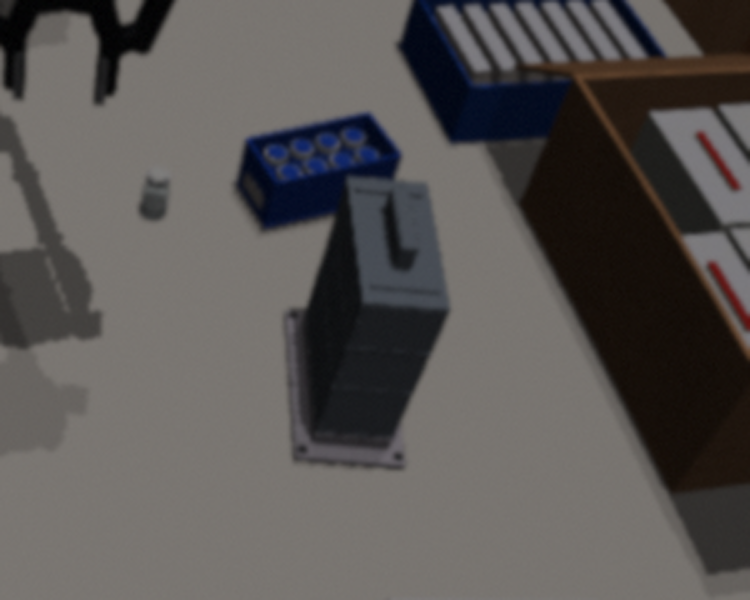

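The cover lies flush and square on the stack (crop (400,240)), and the gripper is clear. Handing in.

```bash
python3 -c "from station import sign_off; print(sign_off())"
```

```text
the job is handed in; nothing more can be done
None
```

The stack is built on the base in the order asked (large-vial tray, full tray, part-filled tray, cover), looks square and flush in the last picture, and was handed in at about 45 s; the hand-in call returned no verdict.

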